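# Put the ring clamp away in a pop-out drawer

## Robot

A 6-joint arm with a two-finger parallel gripper is mounted at the origin on the work surface. World frame = base frame: x ahead of the robot, y to its left, z up, the work surface at z = 0. Lengths are in m, angles in rad, forces in N, time in s.
With the tool pointing down it reaches from about 0.275 to 0.75 m from the base axis. Payload 10.2 kg.
Tool frame: the origin (TCP) lies between the finger pads; the fingertips stand 25 mm ahead of it and the grasp point (between the pads) lies 6 mm ahead of it; z points along the fingers, y is the line along which they close (so a half turn about z gives the same grasp; the last joint's range is limited). The gripper opens to 85 mm and grips with 20 to 120 N. Pads are 22 mm wide; open, the fingers measure 114 mm over their backs; the gripper's body (76 mm by 85 mm) begins 54 mm behind the grasp point. The pads swing forward as they close: fully open they stand 13 mm farther back than shut.
Start: joints at [-1.333, 0.313, 1.498, -0, 1.331, -0.223], TCP at [0.233, -0.47, 0.227] pointing down, gripper open.
Joint ranges: [-2.94, 2.94], [-0.97, 2.17], [0.19, 2.56], [-1.23, 4.37], [0.02, 3.11], [-2.88, 2.88]. Speed limits (rad/s): [2.39, 2.39, 3.01, 3.14, 3.14, 3.14].

## Interface

Orientations are given as a unit quaternion [x, y, z, w].
In Python, from workcell import get_obs, snapshot, camera_model, close_job gives the robot as it stands. The module is installed in compiled form; this text tells all that it offers.
- The arm moves only by the tool arm_command, never from a script. Its argument "targets" is a list of rows, each a list of 7 numbers: the closure in counts, from 0 (fully open) to 255 (shut), then the shift along the world's x, y, z in mm, then the turn, a rotation vector about the world's x, y, z in degrees. In form: [[fingers, tx, ty, tz, wx, wy, wz], ...]. A call has 1 to 5 rows; each row shifts and turns the commanded pose from where the row before left it; what a row does not reach is not made up. A row lasts 1/10 s, in which the tool goes at most 50 mm and 8.59 degrees, less where a joint would pass 70% of its speed; a pose out of reach is approached as far as the arm can. A call with a gripper value outside its range is refused whole. The fingers move at their own pace and stop on an object; "force" is the grip in N (left out, the last holds). Time passes only in rows, so rows that do not move let the fingers close. It gives the time, the measured TCP pose, the force, the opening and the grip force at its end, in the units of the state.
- get_obs(): the state, without advancing time (a new reading comes with each control period).
- snapshot(name): name is "scene" or "top" or "wrist"; returns (picture, depth): 420x560x3 uint8, red, green, blue; 420x560 float32, m along the optical axis (not along the pixel's ray), 0 where there is no reading.
- camera_model(name): a dict with "mtx" (3x3 intrinsics, pixels), "rvec" (rotation vector, rad) and "tvec" (3), from world to camera coordinates, as OpenCV has them. Camera axes: x right, y down, z forward; pixel columns grow to the right and rows downward; lengths in m; the calibration is good to about 2 mm. A picture is of the moment at which its call begins: read the wrist's pose just before it. camera_model takes no time and is no camera call; for the wrist camera it gives the pose at the moment of the call.
- close_job(): hands the job in; it is judged then, once.
The state is a dict: "clock": time; "joints": joint angles; "joint_vel": joint speeds; "tau": joint torques, N m; "tcp_pos": TCP position; "eef_rot": TCP orientation; "contact_force": force on the tool from outside, world axes, zero at the start; "torque": the same for the moment, N m; "opening": finger opening in m; "grip_force": force on a finger pad.
Only numpy, scipy, OpenCV 4.12 (cv2) and the standard library are available. Lean on these libraries where they do the work, as an engineer would, in place of code of your own. Each camera call takes 0.05 s, during which the arm holds its last target. There are 200 camera calls.

## Task

Clear up the goldsmith's bench: put the wooden ring clamp away in the wide pop-out drawer, laid flat on the drawer's floor beside the steel block and not dropped in. The drawers have no handles: a push on a latched front makes it spring ajar, and pushing a drawer fully home latches it. Leave both drawers latched shut and the other things on the bench where they are.

Things in the scene. Friction and masses are not known exactly. Their poses are not given: they have to be found in the camera images.
- cabinet: Low plywood bench-top cabinet fixed to the bench, 220 deep (its x), 312 wide (its y), 90 high, with two drawers side by side. Origin: centre of its underside, on the bench. The fronts look along its -x (towards the robot) and the drawers slide out along -x. Seen from the robot the narrow drawer is on the left (+y), the wide one on the right. A soldering board 26 high lies between it and the robot, clear of the open drawers.
- wide_drawer (a joint): Travel of the wide drawer, m: 0 latched, positive outwards; stops at -0.007 (pressed in) and 0.160 (open, inside clear of the carcass). Starts latched. Pressing the front in 6 mm or more (12 N; to the stop is fine) and letting go throws it 45 to 60 mm out. Pushing it home to 6 mm or more past 0 (12 N) and letting go latches it at 0. Latched it cannot be pulled; past 45 mm it slides with 1.5 N friction.
- wide_front (a point): On the wide drawer, moving with it: middle of the top edge of the front's outer face (towards the robot), 87 above the bench. The front is a flat wooden panel 201 wide, 84 high, 14 thick, 8 off the carcass when latched. It rises 29 above the drawer's side walls, so it can be pinched over its top edge once ajar. Axes as the cabinet's.
- wide_floor (a point): Centre of the wide drawer's inner floor, 15 above the bench; moves with the drawer. Inside 160 long (x, from the front panel's inner face to the back wall) by 165 wide (y); side walls 8 thick, back wall 10, all 43 high above the floor. Axes as the cabinet's.
- narrow_drawer (a joint): Travel of the narrow drawer, m; same latch, forces, spring and stops as the wide one, 1 N friction. Starts left open by 0.05 to 0.10.
- narrow_front (a point): Point on the narrow drawer's front: the middle of the top edge of its outer face, 87 above the bench; moves with the drawer. The front is 103 wide, 84 high, 14 thick, with a 4 gap to the wide front. The narrow drawer's inside is only 68 wide and it is empty.
- ring_clamp: Wooden ring clamp: a pale beech bar 140 long (its x), 28 wide (y), 22 high (z), two halves with a steel band round the middle, dark leather in the jaws at its +x end, a small dark wedge 10 wide at its -x end (the last 16). 60 to 130 g. Origin: centre of its underside. Lies flat on the bench left or right of the drawers, at any yaw.
- clamp_mid (a point): Middle of the ring clamp, 11 above its underside.
- bench_block: Polished steel bench block 64 x 64 x 16, 0.35 to 0.6 kg, lying flat on the wide drawer's floor near its right (-y) side wall. Origin at the centre of its underside. It may slide a little as the drawer moves.
- bench_pin: Bystander: pale wooden bench pin (flat wedge with a V mouth), 130 long (x) by 62 wide by 20 high, lying on the bench on the side where the clamp is not. Origin near its middle, on its underside.
- jar: Bystander: glass jar with metal lid, 60 across, 90 high, standing in front of the narrow drawer, between it and the soldering board. Origin at the centre of its foot.
- hammer: Bystander: small hammer 160 long (x, handle to -x) lying right of the cabinet. Origin at its middle, on its underside.

How it is judged:
On the way, in this order (a step that is already met when the one before it is completed fails the run):
1. the wide drawer has sprung ajar (value of joint wide_drawer above 0.035 m), for 0.1 s.
2. the ring clamp lies flat on the wide drawer's floor, let go (x of clamp_mid in the frame of wide_floor between -0.045 and 0.045 m and y of clamp_mid in the frame of wide_floor between -0.075 and 0.075 m and z of clamp_mid in the frame of wide_floor between 0.005 and 0.019 m and angle between ring_clamp's own x axis and vertical between 1.45 and 1.69 rad and contact force between ring_clamp and the fingers below 0.3 N and linear speed of ring_clamp below 0.03 m/s), for 0.2 s.
At the end, for the whole second after the job is handed in: Both drawers latched shut (within 4 mm of 0, staying there untouched); the ring clamp lies flat (within 0.12 rad) on the wide drawer's floor, its middle 5 to 19 mm above the floor and so not on the block; the block still lies flat on the drawer's floor; all at rest (x of clamp_mid in the frame of wide_floor between -0.045 and 0.045 m and y of clamp_mid in the frame of wide_floor between -0.075 and 0.075 m and z of clamp_mid in the frame of wide_floor between 0.005 and 0.019 m and angle between ring_clamp's own x axis and vertical between 1.45 and 1.69 rad and value of joint wide_drawer between -0.003 and 0.004 m and value of joint narrow_drawer between -0.003 and 0.004 m and z of bench_block in the frame of wide_floor below 0.005 m and linear speed of each of ring_clamp, bench_block below 0.02 m/s).
It fails at once if bench pin, jar or hammer displaced by more than 20 mm, or the jar tipped (distance of any of bench_pin, jar, hammer from where it was at the start of the episode above 0.02 m or angle between jar's own z axis and vertical above 0.3 rad).
It fails at once if the ring clamp dropped or flung: moving faster than 0.6 m/s while not held (linear speed of ring_clamp above 0.6 m/s and contact force between ring_clamp and the fingers below 0.3 N).
It also fails if it takes over 72 s, if anything falls off the work surface, if the arm or the gripper's body presses on something with over 40 N, if the wrist force passes 120 N, or if a joint passes its speed limit or range.

## Working session

There is one attempt and no reset: what is moved stays moved. The work goes in short steps, Python scripts to look and compute and a tool call to move; the robot and the scene stay as the last step left them, time stands still between calls to the robot, and variables do not carry over. Pictures are saved under pics/ and viewed, at most 10 in all, crops included, and the job is handed in when it is done.

Besides the shell and the picture viewer there is one more tool, called after "Emit:" by a JSON object that holds its "api" and its "payload", one argument or row to a line. arm_command: Moves the arm, as the interface text tells. Its arguments: {"type":"object","properties":{"targets":{"type":"array","items":{"type":"array","items":{"type":"number"}}},"force":{"type":"number"}},"required":["targets"]}

```bash
mkdir -p pics
cat > h.py <<'E'
import numpy as np, cv2
from workcell import get_obs, snapshot, camera_model, close_job
def cloud(name):
    m=camera_model(name); p,d=snapshot(name)
    K=np.array(m["mtx"]);R=cv2.Rodrigues(np.array(m["rvec"],float))[0];t=np.array(m["tvec"],float).ravel()
    v,u=np.mgrid[:420,:560]
    c=np.stack([(u-K[0,2])/K[0,0]*d,(v-K[1,2])/K[1,1]*d,d],-1)
    w=(c-t)@R
    w[d==0]=np.nan
    return p,w
E
python3 - <<'E'
from h import *
for n in("top","scene"):
    p,w=cloud(n); np.save(n+".npy",w); cv2.imwrite(f"pics/{n}0.png",p[:,:,::-1])
print(get_obs())
E
```

```text
{'clock': 0.1, 'joints': array([-1.33339644e+00,  3.13402759e-01,  1.49832841e+00,  1.32672880e-05,
        1.33100019e+00, -2.23423061e-01]), 'joint_vel': array([-0.000434  ,  0.00011816, -0.00129281, -0.00126006, -0.00026017,
        0.00072054]), 'tau': array([ 1.66961105e-03, -4.12902761e+01, -2.60139906e+01, -1.95432940e-04,
        3.08103961e-03, -5.28352828e-06]), 'tcp_pos': array([ 0.23338788, -0.47002474,  0.22690016]), 'eef_rot': array([ 9.73572708e-01,  2.28376569e-01,  2.46393682e-06, -5.69383775e-04]), 'contact_force': array([0.80350873, 0.16421185, 0.0796728 ]), 'torque': array([ 0.02549343, -0.02793999,  0.00547015]), 'grip_force': 0.0, 'opening': 0.08507838766573153}
```

View pics/top0.png

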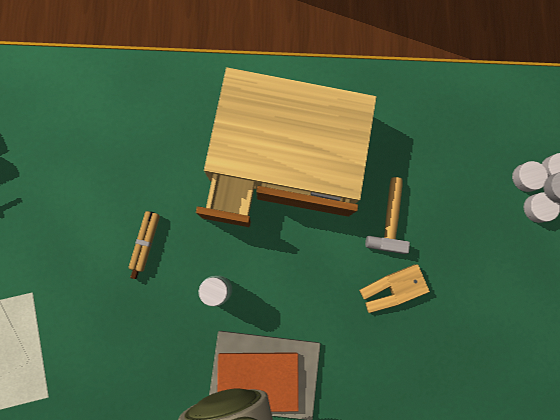

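View pics/scene0.png

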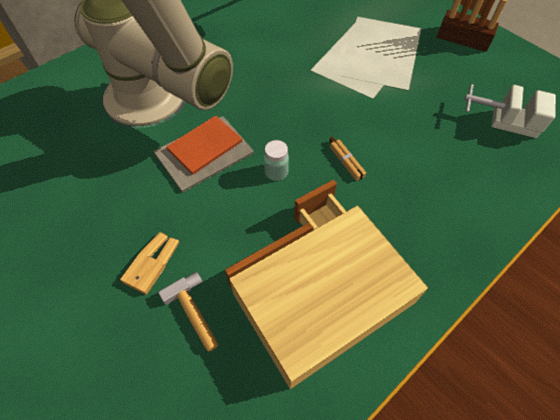

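The top view shows the cabinet yawed (front edge from (206,170) to (360,198)), the narrow drawer ajar at (223,214), the clamp at (144,245), the jar at (213,291), and the pin and hammer on the right at (395,290) and (392,215).

Run:
```python
from h import *
w=np.load("top.npy")
v,u=np.mgrid[:420,:560]
def pts(m): return w[m&~np.isnan(w[...,2])]
roof=(u>195)&(u<390)&(v>60)&(v<205)&(abs(w[...,2]-.09)<.006)
P=pts(roof); print("roofz",np.median(P[:,2]))
def rect(P):
    c,s,a=cv2.minAreaRect((P[:,:2]*1000).astype(np.float32)); print(np.round(c),np.round(s),round(a,1)); print(np.round(cv2.boxPoints((c,s,a))))
lab=cv2.connectedComponents(roof.astype(np.uint8))[1]
l=lab[120,300]; rect(pts(lab==l))
for n,(a,b,c,d),z0 in(("clamp",(115,170,195,290),.011),("jar",(190,245,265,315),.08),("hammer",(360,420,170,260),.006),("pin",(350,440,258,320),.012),("board",(200,330,325,420),.012)):
    m=(u>a)&(u<b)&(v>c)&(v<d)&(w[...,2]>z0)&(w[...,2]<.1); l,st,s,_=[*cv2.connectedComponentsWithStats(m.astype(np.uint8))][1:] and cv2.connectedComponentsWithStats(m.astype(np.uint8))
    k=1+np.argmax(s[1:,4]); P=pts(st==k); print(n,P[:,2].max()); rect(P)
print("fronts")
for uu,vv in((198,208),(247,219),(223,212),(258,192),(355,212),(300,199),(300,202),(300,200),(300,206)): print(uu,vv,np.round(w[vv,uu]*1000))
for uu,vv in ((135,275),(143,243),(152,213)): print(np.round(w[vv,uu]*1000))
```

```text
roofz 0.08929790759257691
[766. -38.] [313. 222.] 80.5
[[ 630. -174.]
 [ 850. -210.]
 [ 901.   98.]
 [ 682.  135.]]
clamp 0.026518655712206688
[538. 263.] [ 30. 141.] 77.0
[[466. 264.]
 [604. 232.]
 [610. 261.]
 [473. 293.]]
jar 0.09477148034965233
[450. 106.] [52. 52.] 37.9
[[414. 111.]
 [446.  70.]
 [486. 102.]
 [455. 142.]]
hammer 0.03010284412414603
[ 617. -257.] [ 88. 160.] 82.1
[[ 532. -290.]
 [ 690. -312.]
 [ 703. -225.]
 [ 544. -203.]]
pin 0.024482481906008127
[ 457. -261.] [ 62. 134.] 22.4
[[ 403. -211.]
 [ 454. -335.]
 [ 512. -311.]
 [ 461. -187.]]
board 0.03176175902733176
[285.  12.] [198. 137.] 79.5
[[200. -73.]
 [335. -98.]
 [371.  97.]
 [236. 122.]]
fronts
198 208 [608. 140.  87.]
247 219 [588.  45.  87.]
223 212 [601.  92.  87.]
258 192 [642.  25.  88.]
355 212 [ 620. -185.   -1.]
300 199 [631. -57.  85.]
300 202 [628. -59.  63.]
300 200 [629. -57.  87.]
300 206 [627. -63.  20.]
[476. 272.  19.]
[541. 259.  23.]
[604. 245.  21.]
```

Emit:
{"api": "arm_command", "payload": {
  "targets": [
    [255, 21, 38, 0, 0, 0, 7],
    [255, 21, 38, 0, 0, 0, 7],
    [255, 21, 38, 0, 0, 0, 7],
    [255, 21, 38, 0, 0, 0, 7],
    [255, 21, 38, 0, 0, 0, 7]
  ]
}}

```text
clock: 0.6
tcp_pos: [0.3389, -0.2785, 0.2272]
eef_rot: [0.859, 0.513, 0.0, -0.0]
contact_force: [0.3, -0.7, 0.0]
opening: 0.0121
grip_force: 0.0
```

Emit:
{"api": "arm_command", "payload": {
  "targets": [
    [255, 21, 38, 0, 0, 0, 7],
    [255, 21, 38, 0, 0, 0, 6],
    [255, 21, 38, 0, 0, 0, 6],
    [255, 21, 38, 0, 0, 0, 0],
    [255, 21, 38, 0, 0, 0, 0]
  ]
}}

```text
clock: 1.1
tcp_pos: [0.4439, -0.0885, 0.2273]
eef_rot: [0.764, 0.646, -0.0, -0.0]
contact_force: [0.4, -0.4, 0.3]
opening: 0.0002
grip_force: 0.0
```

Emit:
{"api": "arm_command", "payload": {
  "targets": [
    [255, 21, 38, 0, 0, 0, 0],
    [255, 21, 38, 0, 0, 0, 0],
    [255, 21, 38, 0, 0, 0, 0],
    [255, 20, 38, 0, 0, 0, 0],
    [255, 0, 0, 0, 0, 0, 0]
  ]
}}

```text
clock: 1.6
tcp_pos: [0.5273, 0.0655, 0.2267]
eef_rot: [0.762, 0.647, 0.0, -0.001]
contact_force: [-0.4, -0.8, -0.8]
opening: -0.0003
grip_force: 0.0
```

Emit:
{"api": "arm_command", "payload": {
  "targets": [
    [255, 18, 37, 0, 0, 0, 0],
    [255, 0, 0, -40, 0, 0, 0],
    [255, 0, 0, -50, 0, 0, 0],
    [255, 0, 0, -50, 0, 0, 0],
    [255, 0, 0, -10, 0, 0, 0]
  ]
}}

```text
clock: 2.1
tcp_pos: [0.5412, 0.0982, 0.0726]
eef_rot: [0.764, 0.645, -0.004, -0.003]
contact_force: [0.6, -0.5, 0.3]
opening: -0.0001
grip_force: 0.0
```

Emit:
{"api": "arm_command", "payload": {
  "targets": [
    [255, 15, -2.5, 0, 0, 0, 0],
    [255, 15, -2.5, 0, 0, 0, 0],
    [255, 15, -2.5, 0, 0, 0, 0],
    [255, 15, -2.5, 0, 0, 0, 0],
    [255, 15, -2.5, 0, 0, 0, 0]
  ]
}}

```text
clock: 2.6
tcp_pos: [0.6194, 0.0859, 0.0793]
eef_rot: [0.764, 0.645, -0.001, -0.001]
contact_force: [-7.6, 0.4, 3.1]
opening: -0.0002
grip_force: 3.8
```

Emit:
{"api": "arm_command", "payload": {
  "targets": [
    [255, 10, -1.6, 0, 0, 0, 0],
    [255, 6, -1, 0, 0, 0, 0],
    [255, 4, -0.6, 0, 0, 0, 0],
    [255, 2, -0.3, 0, 0, 0, 0],
    [255, 0, 0, 0, 0, 0, 0]
  ]
}}

```text
clock: 3.1
tcp_pos: [0.6412, 0.0823, 0.0793]
eef_rot: [0.764, 0.645, -0.0, -0.0]
contact_force: [-5.2, 0.7, 1.5]
opening: -0.0
grip_force: 2.4
```

Emit:
{"api": "arm_command", "payload": {
  "targets": [
    [255, 2, -0.3, 0, 0, 0, 0],
    [255, 2, -0.3, 0, 0, 0, 0],
    [255, 0, 0, 0, 0, 0, 0]
  ]
}}

```text
clock: 3.4
tcp_pos: [0.6449, 0.0817, 0.0792]
eef_rot: [0.764, 0.645, -0.001, -0.001]
contact_force: [-5.3, -0.3, 1.9]
opening: -0.0003
grip_force: 3.0
```

Emit:
{"api": "arm_command", "payload": {
  "targets": [
    [255, 2, -0.3, 0, 0, 0, 0],
    [255, 0, 0, 0, 0, 0, 0]
  ]
}}

```text
clock: 3.6
tcp_pos: [0.6469, 0.0814, 0.0792]
eef_rot: [0.764, 0.645, -0.001, -0.001]
contact_force: [-6.2, -0.1, 2.3]
opening: -0.0001
grip_force: 3.1
```

Emit:
{"api": "arm_command", "payload": {
  "targets": [
    [255, 2, -0.3, 0, 0, 0, 0],
    [255, 2, -0.3, 0, 0, 0, 0],
    [255, 0, 0, 0, 0, 0, 0]
  ]
}}

```text
clock: 3.9
tcp_pos: [0.6508, 0.0808, 0.0793]
eef_rot: [0.764, 0.645, -0.001, -0.001]
contact_force: [-6.4, -0.2, 1.6]
opening: -0.0004
grip_force: 3.3
```

Emit:
{"api": "arm_command", "payload": {
  "targets": [
    [255, 2, -0.3, 0, 0, 0, 0],
    [255, 0, 0, 0, 0, 0, 0]
  ]
}}

```text
clock: 4.1
tcp_pos: [0.6524, 0.0805, 0.0792]
eef_rot: [0.764, 0.645, -0.001, -0.001]
contact_force: [-9.4, -0.2, 2.7]
opening: -0.0003
grip_force: 4.5
```

Emit:
{"api": "arm_command", "payload": {
  "targets": [
    [255, 2, -0.3, 0, 0, 0, 0],
    [255, 0, 0, 0, 0, 0, 0]
  ]
}}

```text
clock: 4.3
tcp_pos: [0.6527, 0.0805, 0.0791]
eef_rot: [0.764, 0.646, -0.003, -0.003]
contact_force: [-19.0, 0.5, 8.9]
opening: -0.0
grip_force: 9.4
```

Emit:
{"api": "arm_command", "payload": {
  "targets": [
    [255, 2, -0.3, 0, 0, 0, 0],
    [255, 0, 0, 0, 0, 0, 0]
  ]
}}

```text
clock: 4.5
tcp_pos: [0.6529, 0.0805, 0.0791]
eef_rot: [0.764, 0.646, -0.005, -0.004]
contact_force: [-29.0, 1.0, 13.7]
opening: 0.0
grip_force: 14.4
```

Emit:
{"api": "arm_command", "payload": {
  "targets": [
    [255, 2, -0.3, 0, 0, 0, 0],
    [255, 0, 0, 0, 0, 0, 0]
  ]
}}

```text
clock: 4.7
tcp_pos: [0.6532, 0.0805, 0.0789]
eef_rot: [0.763, 0.646, -0.007, -0.006]
contact_force: [-38.2, 0.7, 18.4]
opening: -0.0001
grip_force: 19.5
```

Emit:
{"api": "arm_command", "payload": {
  "targets": [
    [255, -40, 6.6, 0, 0, 0, 0],
    [255, -20, 3.3, 10, 0, 0, 0],
    [255, -6, -38, 0, 0, 0, 0],
    [255, -6, -39, 0, 0, 0, 0],
    [255, -6, -39, -10, 0, 0, 0]
  ]
}}

```text
clock: 5.2
tcp_pos: [0.5825, -0.028, 0.0808]
eef_rot: [0.764, 0.646, 0.001, 0.002]
contact_force: [0.2, -0.2, 0.1]
opening: 0.0002
grip_force: 0.0
```

Run:
```python
from h import *
p,w=cloud("top"); cv2.imwrite("pics/top1.png",cv2.resize(p[140:320,100:440,::-1],None,fx=2,fy=2))
print(get_obs()["tcp_pos"])
for uu,vv in((210,182),(225,185),(240,188),(225,187),(225,184),(270,193),(270,195)): print(uu,vv,np.round(w[vv,uu]*1000))
```

```text
[ 0.5808811  -0.03316928  0.07832462]
210 182 [659. 119.  88.]
225 185 [655.  90.  84.]
240 188 [649.  61.  86.]
225 187 [652.  91.  77.]
225 184 [656.  90.  86.]
270 193 [586.   5. 381.]
270 195 [583.   5. 380.]
```

View pics/top1.png

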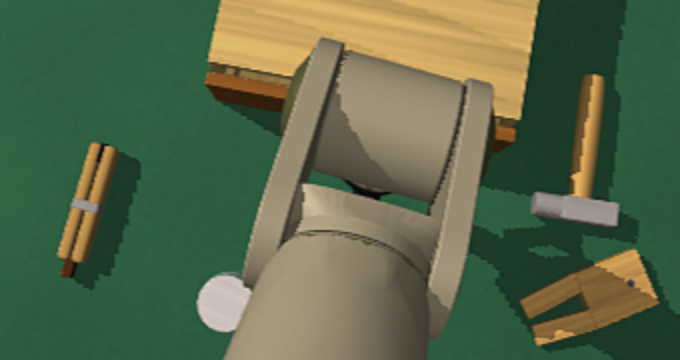

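The narrow front at (245,90) in the crop is now flush with the wide one; the jar, hammer, pin and clamp are undisturbed. Next: press the wide front.

Emit:
{"api": "arm_command", "payload": {
  "targets": [
    [255, -5, -28, 0, 0, 0, 0],
    [255, 20, -3.3, 0, 0, 0, 0],
    [255, 20, -3.3, 0, 0, 0, 0],
    [255, 3, -0.5, 0, 0, 0, 0],
    [255, 0, 0, 0, 0, 0, 0]
  ]
}}

```text
clock: 5.75
tcp_pos: [0.6196, -0.0615, 0.0784]
eef_rot: [0.764, 0.645, 0.0, 0.0]
contact_force: [-0.9, -0.3, -0.1]
opening: -0.0001
grip_force: 0.0
```

Emit:
{"api": "arm_command", "payload": {
  "targets": [
    [255, 3, -0.5, 0, 0, 0, 0],
    [255, 3, -0.5, 0, 0, 0, 0],
    [255, 0, 0, 0, 0, 0, 0]
  ]
}}

```text
clock: 6.05
tcp_pos: [0.6244, -0.0618, 0.0778]
eef_rot: [0.764, 0.646, -0.001, -0.001]
contact_force: [-4.3, 0.5, 2.3]
opening: 0.0001
grip_force: 2.5
```

Emit:
{"api": "arm_command", "payload": {
  "targets": [
    [255, 3, -0.5, 0, 0, 0, 0],
    [255, 3, -0.5, 0, 0, 0, 0],
    [255, 0, 0, 0, 0, 0, 0]
  ]
}}

```text
clock: 6.35
tcp_pos: [0.6289, -0.0626, 0.0776]
eef_rot: [0.764, 0.646, -0.002, -0.003]
contact_force: [-13.3, 0.8, 6.8]
opening: -0.0
grip_force: 6.7
```

Emit:
{"api": "arm_command", "payload": {
  "targets": [
    [255, 2, -0.3, 0, 0, 0, 0],
    [255, 0, 0, 0, 0, 0, 0]
  ]
}}

```text
clock: 6.55
tcp_pos: [0.6292, -0.0626, 0.0775]
eef_rot: [0.763, 0.646, -0.004, -0.005]
contact_force: [-24.1, 2.2, 12.9]
opening: 0.0001
grip_force: 12.0
```

Emit:
{"api": "arm_command", "payload": {
  "targets": [
    [255, 2, -0.3, 0, 0, 0, 0],
    [255, 0, 0, 0, 0, 0, 0]
  ]
}}

```text
clock: 6.75
tcp_pos: [0.6294, -0.0626, 0.0774]
eef_rot: [0.763, 0.646, -0.006, -0.006]
contact_force: [-34.3, 2.4, 20.0]
opening: -0.0
grip_force: 17.3
```

Emit:
{"api": "arm_command", "payload": {
  "targets": [
    [255, -48, 8, 0, 0, 0, 0],
    [255, -45, 7.5, 0, 0, 0, 0],
    [255, 0, 0, 40, 0, 0, 0],
    [255, 0, 0, 30, 0, 0, 0],
    [135, 0, 0, 0, 0, 0, 0]
  ]
}}

```text
clock: 7.25
tcp_pos: [0.5438, -0.0485, 0.1519]
eef_rot: [0.764, 0.646, 0.002, 0.003]
contact_force: [0.4, 0.2, 0.2]
opening: 0.0132
grip_force: 0.0
```

Run:
```python
from h import *
o=get_obs();print(o["tcp_pos"],o["opening"])
p,w=cloud("wrist"); cv2.imwrite("pics/wr.png",p[:,:,::-1]); np.save("wr.npy",w)
C=np.array([.766,-.038]);x=np.array([.9866,-.1633]);y=np.array([.1633,.9866])
P=w[~np.isnan(w[...,2])]; X=(P[:,:2]-C)@x;Y=(P[:,:2]-C)@y
for y0 in(-.14,-.1,-.0535,0,.03):
    s=(abs(P[:,2]-.087)<.004)&(abs(Y-y0)<.01)&(X<-.1)
    print(y0,s.sum(), np.percentile(X[s],[2,50,98]).round(4) if s.sum() else None)
```

```text
[ 0.54375588 -0.04853971  0.15187648] 0.013170285366610204
-0.14 214 [-0.1095 -0.1056 -0.1001]
-0.1 765 [-0.1808 -0.1095 -0.1005]
-0.0535 1040 [-0.1826 -0.1702 -0.1007]
0 1331 [-0.1826 -0.17   -0.1006]
0.03 1514 [-0.1827 -0.1704 -0.1007]
```

View pics/wr.png

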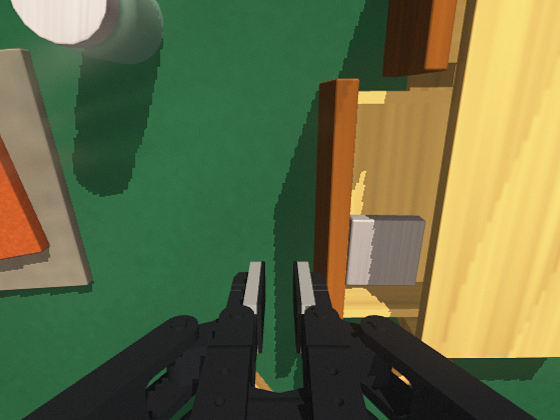

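Wrist view: wide drawer ajar by about 51 mm, its front between columns 318–358, the block at (385,250) near the front on the right side. Next: pinch over the front.

Emit:
{"api": "arm_command", "payload": {
  "targets": [
    [135, 21, -3.5, 0, 0, 0, 0],
    [135, 20.5, -3.4, 0, 0, 0, 0],
    [135, 0, 0, -25, 0, 0, 0],
    [135, 0, 0, -25, 0, 0, 0],
    [135, 0, 0, -13, 0, 0, 0]
  ]
}}

```text
clock: 7.8
tcp_pos: [0.5826, -0.0547, 0.0815]
eef_rot: [0.764, 0.646, -0.001, -0.002]
contact_force: [-0.7, 0.2, 0.4]
opening: 0.0402
grip_force: 0.0
```

Emit:
{"api": "arm_command", "payload": {
  "targets": [
    [255, 0, 0, 0, 0, 0, 0],
    [255, 0, 0, 0, 0, 0, 0],
    [255, 0, 0, 0, 0, 0, 0],
    [255, 0, 0, 0, 0, 0, 0]
  ],
  "force": 25
}}

```text
clock: 8.2
tcp_pos: [0.5844, -0.0553, 0.0854]
eef_rot: [0.764, 0.645, 0.0, 0.001]
contact_force: [0.8, -0.1, 0.3]
opening: 0.0001
grip_force: 0.0
```

Run:
```python
from h import *
o=get_obs();print(o["tcp_pos"],o["opening"])
p,w=cloud("wrist"); cv2.imwrite("pics/wr2.png",p[:,:,::-1])
C=np.array([.766,-.038]);x=np.array([.9866,-.1633]);y=np.array([.1633,.9866])
P=w[~np.isnan(w[...,2])]; X=(P[:,:2]-C)@x;Y=(P[:,:2]-C)@y
for y0 in(-.1,-.02,0,.03):
    s=(abs(P[:,2]-.087)<.004)&(abs(Y-y0)<.01)&(X<-.1)
    print(y0,s.sum(), np.percentile(X[s],[2,50,98]).round(4) if s.sum() else None)
```

```text
[ 0.58437006 -0.05525542  0.08543033] 5.5113076561033676e-05
-0.1 258 [-0.1789 -0.1761 -0.1729]
-0.02 2253 [-0.1821 -0.1697 -0.1005]
0 2544 [-0.1821 -0.1695 -0.1006]
0.03 3120 [-0.1821 -0.1697 -0.1007]
```

View pics/wr2.png

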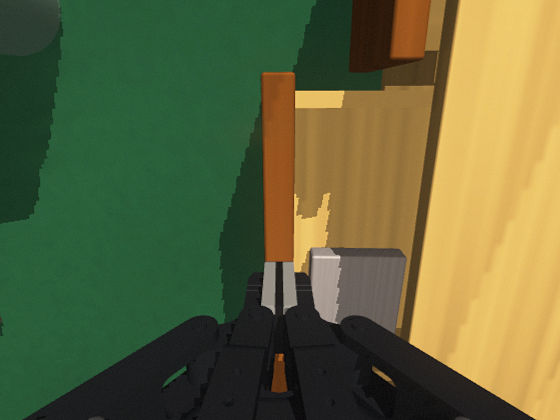

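Run:
```python
from h import *
o=get_obs();print(o)
p,w=cloud("wrist")
for v in (200,250,258,262,266,275,290,305,320,375):
    print(v,[tuple(np.round(w[v,u]*1000).astype(int)) if w[v,u,0]==w[v,u,0] else None for u in(255,268,279,290,303)])
```

```text
{'clock': 8.25, 'joints': array([-2.93777941e-01,  5.86851834e-01,  1.47640674e+00,  1.98434199e-06,
        1.07683561e+00, -1.26242961e-01]), 'joint_vel': array([-0.00034574,  0.00326693,  0.00403101,  0.00048436, -0.00216885,
       -0.00051465]), 'tau': array([-3.67869812e-03, -5.02671540e+01, -2.29176950e+01, -1.78896198e-04,
       -4.95096469e-05, -5.99652799e-05]), 'tcp_pos': array([ 0.58428392, -0.0552583 ,  0.0852646 ]), 'eef_rot': array([7.63790751e-01, 6.45463498e-01, 4.08436456e-04, 6.28117816e-04]), 'contact_force': array([ 0.68526546, -0.0347651 , -0.37460829]), 'torque': array([ 0.00883182, -0.02828247, -0.04797142]), 'grip_force': 0.0, 'opening': -0.00012394469070971768}
200 [(np.int64(570), np.int64(-40), np.int64(0)), (np.int64(587), np.int64(-15), np.int64(87)), (np.int64(592), np.int64(-16), np.int64(87)), (np.int64(597), np.int64(-17), np.int64(87)), (np.int64(604), np.int64(-41), np.int64(16))]
250 [(np.int64(563), np.int64(-79), np.int64(0)), (np.int64(583), np.int64(-40), np.int64(87)), (np.int64(588), np.int64(-40), np.int64(88)), (np.int64(593), np.int64(-4
[... 1266 characters left out ...]
, np.int64(-41), np.int64(128)), (np.int64(583), np.int64(-43), np.int64(127)), (np.int64(587), np.int64(-43), np.int64(128)), (np.int64(591), np.int64(-44), np.int64(127)), (np.int64(596), np.int64(-45), np.int64(127))]
320 [(np.int64(579), np.int64(-42), np.int64(136)), (np.int64(584), np.int64(-43), np.int64(136)), (np.int64(586), np.int64(-50), np.int64(127)), (np.int64(591), np.int64(-43), np.int64(136)), (np.int64(595), np.int64(-45), np.int64(136))]
375 [(np.int64(582), np.int64(-36), np.int64(166)), (np.int64(580), np.int64(-61), np.int64(141)), (np.int64(575), np.int64(-115), np.int64(87)), (np.int64(588), np.int64(-62), np.int64(141)), (np.int64(594), np.int64(-38), np.int64(166))]
```

Run:
```python
from h import *
w=np.load("wr.npy")
for v in (258,262,264,266,270,275,290,310,330,350):
    print(v,[tuple(np.round(w[v,u]*1000).astype(int).tolist()) if w[v,u,0]==w[v,u,0] else None for u in(240,246,254,261,264,270,297,305,310)])
```

```text
258 [(497, -109, 1), (503, -111, 0), (510, -112, 0), (517, -114, 0), (520, -114, 0), (526, -115, 0), (552, -119, 1), (560, -121, -1), (565, -122, 0)]
262 [(496, -114, 0), (502, -115, 0), (535, -35, 159), (538, -36, 159), (540, -36, 160), (525, -119, 0), (555, -38, 160), (558, -39, 160), (564, -126, -1)]
264 [(495, -116, 0), (501, -117, 0), (535, -35, 162), (538, -36, 161), (540, -37, 160), (525, -121, 1), (555, -38, 162), (558, -39, 163), (564, -129, -1)]
266 [(495, -118, 0), (501, -119, 1), (536, -35, 164), (539, -35, 164), (540, -37, 161), (524, -124, 0), (555, -39, 163), (558, -38, 165), (563, -130, 1)]
270 [(494, -123, 0), (500, -124, 1), (536, -34, 168), (539, -36, 167), (539, -40, 160), (523, -128, -1), (554, -38, 168), (558, -38, 168), (563, -135, 0)]
275 [(529, -38, 165), (531, -38, 165), (536, -35, 172), (539, -36, 171), (539, -42, 161), (522, -134, 0), (554, -38, 171), (557, -39, 171), (560, -44, 164)]
290 [(530, -38, 177), (534, -35, 183), (537, -35, 183), (539, -36, 182), (538, -48, 164), (520, -150, 1), (553, -38, 184), (557, -39, 183), (558, -39, 184)]
310 [(533, -32, 199), (535, -34, 197), (537, -38, 193), (539, -41, 189), (536, -56, 168), None, (553, -40, 193), (556, -37, 197), (557, -37, 198)]
330 [(534, -33, 209), (536, -33, 209), (537, -39, 202), (538, -48, 192), (504, -199, -1), (511, -200, -1), (551, -49, 193), (555, -37, 208), (556, -37, 209)]
350 [(537, -29, 223), (538, -29, 223), (536, -47, 203), (536, -56, 192), (500, -223, 1), (506, -226, -1), (550, -58, 194), (554, -40, 214), (556, -32, 223)]
```

The wrist depth shows the fingertips actually end about 7 mm above the reported TCP (pads at z≈159 with TCP at 152), not 25 mm below. So the fingers closed above the panel. I'll use the measured offset: tip z ≈ TCP z + 7.

Emit:
{"api": "arm_command", "payload": {
  "targets": [
    [135, 0, 0, 0, 0, 0, 0],
    [135, 0, 0, 0, 0, 0, 0],
    [135, 0, 0, 0, 0, 0, 0],
    [135, 0, 0, -10, 0, 0, 0],
    [135, 0, 0, 0, 0, 0, 0]
  ]
}}

```text
clock: 8.8
tcp_pos: [0.5831, -0.0549, 0.0728]
eef_rot: [0.764, 0.645, -0.001, -0.001]
contact_force: [-0.4, -0.2, -0.6]
opening: 0.0403
grip_force: 0.0
```

Emit:
{"api": "arm_command", "payload": {
  "targets": [
    [135, 0, 0, -10, 0, 0, 0],
    [135, 0, 0, -9, 0, 0, 0],
    [255, 0, 0, 0, 0, 0, 0],
    [255, 0, 0, 0, 0, 0, 0],
    [255, 0, 0, 0, 0, 0, 0]
  ]
}}

```text
clock: 9.3
tcp_pos: [0.5838, -0.0551, 0.0551]
eef_rot: [0.764, 0.646, -0.0, -0.0]
contact_force: [1.9, -0.4, -6.1]
opening: 0.0136
grip_force: 28.8
```

Gripped (13.6 mm). Pull.

Emit:
{"api": "arm_command", "payload": {
  "targets": [
    [255, -10, 1.6, 0, 0, 0, 0],
    [255, -20, 3.3, 0, 0, 0, 0],
    [255, -24, 4, 0, 0, 0, 0],
    [255, -24, 4, 0, 0, 0, 0],
    [255, -16, 2.7, 0, 0, 0, 0]
  ]
}}

```text
clock: 9.8
tcp_pos: [0.4884, -0.0394, 0.0551]
eef_rot: [0.764, 0.646, -0.0, -0.0]
contact_force: [3.2, -2.6, -9.4]
opening: 0.0134
grip_force: 28.4
```

Emit:
{"api": "arm_command", "payload": {
  "targets": [
    [255, -7, 1.1, 0, 0, 0, 0],
    [255, -3, 0.4, 0, 0, 0, 0],
    [255, 0, 0, 0, 0, 0, 0]
  ]
}}

```text
clock: 10.1
tcp_pos: [0.4796, -0.038, 0.055]
eef_rot: [0.764, 0.645, -0.0, -0.001]
contact_force: [-2.3, -0.7, -9.5]
opening: 0.0134
grip_force: 28.4
```

Emit:
{"api": "arm_command", "payload": {
  "targets": [
    [135, 0, 0, 0, 0, 0, 0],
    [135, 0, 0, 0, 0, 0, 0],
    [135, 0, 0, 0, 0, 0, 0],
    [135, 0, 0, 40, 0, 0, 0],
    [60, 0, 0, 48, 0, 0, 0]
  ]
}}

```text
clock: 10.6
tcp_pos: [0.4794, -0.0378, 0.1437]
eef_rot: [0.764, 0.645, -0.001, -0.001]
contact_force: [0.4, -0.4, 0.4]
opening: 0.0533
grip_force: 0.0
```

Emit:
{"api": "arm_command", "payload": {
  "targets": [
    [60, 0, 0, 40, 0, 0, 8],
    [60, 8, 43, 0, 0, 0, 8],
    [60, 8, 43, 0, 0, 0, 8],
    [60, 8, 43, 0, 0, 0, 8],
    [60, 8, 43, 0, 0, 0, 8]
  ]
}}

```text
clock: 11.1
tcp_pos: [0.5124, 0.1358, 0.184]
eef_rot: [0.495, 0.869, 0.0, 0.001]
contact_force: [1.1, -0.1, -0.4]
opening: 0.0654
grip_force: 0.0
```

Emit:
{"api": "arm_command", "payload": {
  "targets": [
    [60, 8, 43, 0, 0, 0, 8],
    [60, 8, 43, 0, 0, 0, 8],
    [60, 8, 43, 0, 0, 0, 8],
    [60, 2, 0, 0, 0, 0, 8],
    [60, 0, 0, 0, 0, 0, 8]
  ]
}}

```text
clock: 11.6
tcp_pos: [0.5381, 0.2644, 0.1834]
eef_rot: [0.166, 0.986, 0.0, 0.0]
contact_force: [-0.0, -0.5, -0.5]
opening: 0.0656
grip_force: 0.0
```

Emit:
{"api": "arm_command", "payload": {
  "targets": [
    [60, 0, 0, 0, 0, 0, 6],
    [60, 0, 0, -30, 0, 0, 0],
    [60, 0, 0, 0, 0, 0, 0]
  ]
}}

```text
clock: 11.9
tcp_pos: [0.5366, 0.2627, 0.1506]
eef_rot: [0.118, 0.993, -0.001, -0.003]
contact_force: [0.1, 0.2, 0.1]
opening: 0.0651
grip_force: 0.0
```

```bash
cat > look.py <<'E'
from h import *
o=get_obs();print(o["clock"],o["tcp_pos"],o["eef_rot"],o["opening"])
a=2*np.degrees(np.arctan2(o["eef_rot"][1],o["eef_rot"][0]));print("closing yaw",a-90)
p,w=cloud("wrist"); cv2.imwrite("pics/cl.png",p[:,:,::-1])
m=(w[...,2]>.012)&(w[...,2]<.03)
n,l,s,_=cv2.connectedComponentsWithStats(m.astype(np.uint8))
for k in range(1,n):
    if s[k,4]>800:
        P=w[l==k]; r=cv2.minAreaRect((P[:,:2]*1000).astype(np.float32)); print(r,s[k])
for v in range(240,300,6): print(v,[int(round(1000*w[v,u,2])) if w[v,u,2]==w[v,u,2] else None for u in range(180,380,10)])
p,w=cloud("top"); cv2.imwrite("pics/top2.png",cv2.resize(p[140:320,100:440,::-1],None,fx=2,fy=2)); np.save("top2.npy",w)
E
python3 look.py
```

```text
11.9 [0.53658841 0.26267299 0.15058277] [ 1.18493850e-01  9.92950979e-01 -9.60756611e-04 -2.57629183e-03] 0.06505529338493204
closing yaw 76.38957559229738
((449.9838562011719, 123.66959381103516), (58.881919860839844, 25.65064811706543), 4.093652248382568) [ 58 104  51  73 810]
((540.47705078125, 262.5075988769531), (28.839641571044922, 141.72413635253906), 76.7967300415039) [ 261  115   35  160 4351]
((559.7745361328125, 38.62509536743164), (31.946805953979492, 152.21310424804688), 89.38971710205078) [   0  197   74  152 2368]
((604.2451171875, -38.97217559814453), (46.06879425048828, 97.6290512084961), 87.99090576171875) [   0  280   35   94 1679]
240 [-1, 1, 1, 1, 1, 0, 0, 0, 1, 23, 18, 21, -1, 0, 0, 0, 0, 0, 1, 1]
246 [0, 0, 0, -1, 0, 0, 0, 0, -1, 22, 3, 22, 1, 0, 1, 0, 1, 1, -1, 0]
252 [0, -2, 0, 1, 0, 0, 0, 0, 0, 22, 15, 22, 0, 0, 0, 1, 0, 0, 1, 0]
258 [0, 0, 0, -1, -1, 0, 0, 1, 0, 22, 23, 22, 2, 1, 0, 0, 1, 0, 0, 0]
264 [2, 1, 1, -1, -2, 0, 1, 0, 0, 22, 22, 21, 0, 0, 0, 0, 0, 0, -1, -1]
270 [0, 166, 167, 0, 0, -1, 0, 0, 1, 22, 22, 21, 1, -1, 0, 1, 0, 1, 167, 0]
276 [0, 173, 172, 1, 1, 0, -1, 0, -1, 1, 1, 0, 0, 0, 1, -1, -1, 162, 172, 172]
282 [170, 176, 174, 0, -1, -1, -1, -1, 0, 1, 0, 0, -1, 1, 1, 0, 1, 162, 176, 177]
288 [182, 181, 175, 2, 1, -1, 0, -1, 0, 1, -1, 0, 1, 1, 1, 0, 0, 162, 180, 181]
294 [185, 185, 175, 0, 1, 1, 1, 1, 0, 0, 0, -1, 0, 0, 0, 0, 0, 163, 180, 186]
```

View pics/cl.png

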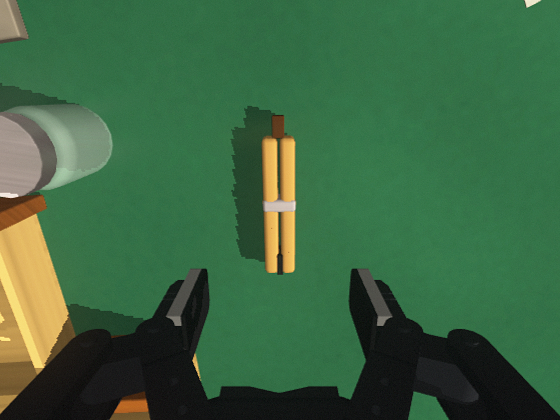

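View pics/top2.png

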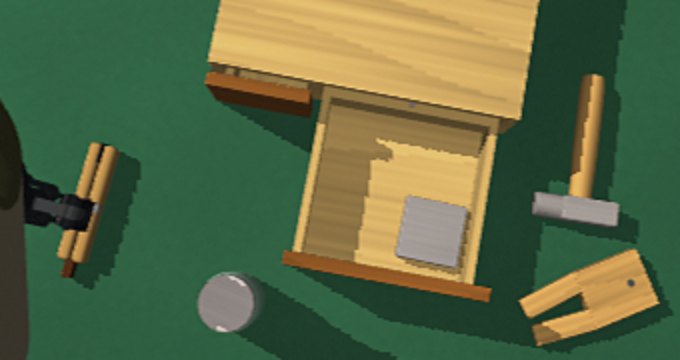

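The wrist view shows the clamp squarely between the open pads. The top view shows the wide drawer fully open, block at (433,230) at front right, left part of the drawer free.

Emit:
{"api": "arm_command", "payload": {
  "targets": [
    [60, 4, 0, -45, 0, 0, 0],
    [60, 0, 0, -45, 0, 0, 0],
    [60, 0, 0, -30, 0, 0, 0],
    [60, 0, 0, -15, 0, 0, 0],
    [60, 0, 0, 0, 0, 0, 0]
  ]
}}

```text
clock: 12.5
tcp_pos: [0.5418, 0.2629, 0.0179]
eef_rot: [0.119, 0.993, -0.0, -0.001]
contact_force: [0.0, 0.6, -0.2]
opening: 0.0653
grip_force: 0.0
```

Emit:
{"api": "arm_command", "payload": {
  "targets": [
    [60, 0, 0, -10, 0, 0, 0],
    [60, 0, 0, -8, 0, 0, 0],
    [60, 0, 0, 0, 0, 0, 0]
  ]
}}

```text
clock: 12.8
tcp_pos: [0.5418, 0.2629, 0.0002]
eef_rot: [0.118, 0.993, -0.0, -0.0]
contact_force: [0.2, -0.5, -0.2]
opening: 0.0651
grip_force: 0.0
```

Emit:
{"api": "arm_command", "payload": {
  "targets": [
    [255, 0, 0, 0, 0, 0, 0],
    [255, 0, 0, 0, 0, 0, 0],
    [255, 0, 0, 0, 0, 0, 0],
    [255, 0, 0, 0, 0, 0, 0]
  ],
  "force": 30
}}

```text
clock: 13.2
tcp_pos: [0.5423, 0.2631, 0.0011]
eef_rot: [0.118, 0.993, 0.0, 0.001]
contact_force: [-0.2, -0.3, 4.2]
opening: 0.0272
grip_force: 31.3
```

Emit:
{"api": "arm_command", "payload": {
  "targets": [
    [255, 0, 0, 15, 0, 0, 0],
    [255, 0, 0, 30, 0, 0, 0],
    [255, 0, 0, 40, 0, 0, 0],
    [255, 0, 0, 40, 0, 0, 0],
    [255, 0, 0, 0, 0, 0, 0]
  ]
}}

```text
clock: 13.7
tcp_pos: [0.5443, 0.2637, 0.132]
eef_rot: [0.118, 0.993, 0.002, 0.005]
contact_force: [0.0, 0.2, -0.8]
opening: 0.0274
grip_force: 30.8
```

Run:
```python
from h import *
o=get_obs();print(o["clock"],o["tcp_pos"],o["opening"],o["grip_force"])
C=np.array([.766,-.038]);x=np.array([.9866,-.1633]);y=np.array([.1633,.9866])
w=np.load("top2.npy");P=w[~np.isnan(w[...,2])]; X=(P[:,:2]-C)@x;Y=(P[:,:2]-C)@y;Z=P[:,2]
q=lambda a:np.percentile(a,[2,50,98]).round(4)
s=(abs(Z-.087)<.004)&(X<-.2)&(X>-.31)&(Y<.06); print("front X",q(X[s]),"Y",q(Y[s]))
s=(abs(Z-.031)<.004)&(X<-.13)&(X>-.27)&(Y>-.13)&(Y<-.02);print("block",q(X[s]),q(Y[s]))
s=(abs(Z-.058)<.004)&(X<-.13)&(X>-.26)
for a,b in((-.2,-.1),(0,.1)):
    t=s&(Y>a)&(Y<b); print("wall",q(Y[t]))
p,w=cloud("wrist")
m=(w[...,2]>.085)&(w[...,2]<.135); P=w[m]
X=(P[:,:2]-o["tcp_pos"][:2]);print("held zmax..",q(P[:,2]),q(X[:,0]),q(X[:,1]),m.sum())
n,l,s,_=cv2.connectedComponentsWithStats(m.astype(np.uint8))
k=1+np.argmax(s[1:,4]);Q=w[l==k];print(s[k],q(Q[:,2]),cv2.minAreaRect((Q[:,:2]*1000).astype(np.float32)))
```

```text
13.7 [0.54428225 0.26370058 0.13203163] 0.02744321854379202 30.767388939857483
front X [-0.2896 -0.2829 -0.2762] Y [-0.1501 -0.0531  0.0425]
block [-0.2606 -0.23   -0.1993] [-0.126  -0.0951 -0.0647]
wall [-0.1406 -0.1365 -0.1326]
wall [0.0322 0.0364 0.0849]
held zmax.. [0.0852 0.0891 0.1344] [-0.0984 -0.0819  0.0483] [-0.1489 -0.135   0.0024] 750
[  0 123  17  65 699] [0.0852 0.0891 0.091 ] ((461.8064880371094, 126.26934051513672), (8.655763626098633, 38.053157806396484), 60.960693359375)
```

Emit:
{"api": "arm_command", "payload": {
  "targets": [
    [255, 2, -25, 0, 0, 0, 1],
    [255, 5, -45, 0, 0, 0, 1],
    [255, 5, -45, 0, 0, 0, 1],
    [255, 4, -45, 0, 0, 0, 0.7],
    [255, 4, -45, 0, 0, 0, 0]
  ]
}}

```text
clock: 14.25
tcp_pos: [0.5611, 0.0563, 0.1244]
eef_rot: [0.086, 0.996, 0.0, -0.001]
contact_force: [0.7, 0.5, -1.3]
opening: 0.0274
grip_force: 30.7
```

Emit:
{"api": "arm_command", "payload": {
  "targets": [
    [255, 4, -45, 0, 0, 0, 0],
    [255, 3, -25, 0, 0, 0, 0],
    [255, 1, -11, 0, 0, 0, 0],
    [255, 0, 0, 0, 0, 0, 0],
    [255, 0, 0, 0, 0, 0, 0]
  ]
}}

```text
clock: 14.75
tcp_pos: [0.5696, -0.0219, 0.125]
eef_rot: [0.086, 0.996, 0.0, -0.001]
contact_force: [-0.5, 0.2, -0.3]
opening: 0.0272
grip_force: 30.7
```

Run:
```python
from h import *
o=get_obs();print(o["clock"],o["tcp_pos"],o["eef_rot"],o["opening"],o["grip_force"])
p,w=cloud("wrist"); cv2.imwrite("pics/held.png",p[:,:,::-1])
print([tuple((w[v,u]*1000).round().tolist()) for v,u in((200,280),(230,280),(250,280))])
```

```text
14.75 [ 0.56955985 -0.02188871  0.12495594] [ 8.59267647e-02  9.96301253e-01  2.52255851e-04 -5.83159441e-04] 0.027191138675500836 30.702491998672485
[(567.0, -19.0, 14.0), (593.0, -24.0, 15.0), (611.0, -27.0, 15.0)]
```

View pics/held.png

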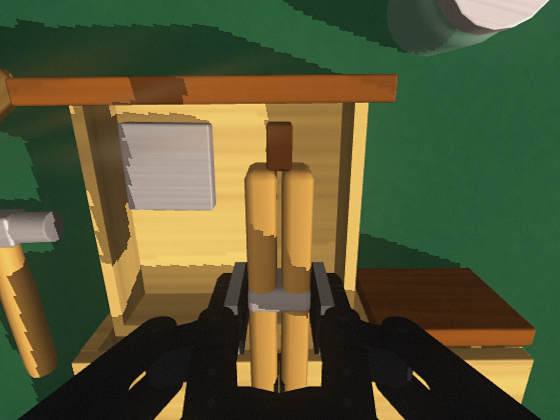

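The clamp is held at its band, aligned with the drawer, block clear to the left at (170,165). Lower it.

Emit:
{"api": "arm_command", "payload": {
  "targets": [
    [255, 0, 0, -25, 0, 0, 0],
    [255, 0, 0, -30, 0, 0, 0],
    [255, 0, 0, -25, 0, 0, 0],
    [255, 0, 0, -14, 0, 0, 0],
    [255, 0, 0, 0, 0, 0, 0]
  ]
}}

```text
clock: 15.3
tcp_pos: [0.569, -0.0219, 0.0299]
eef_rot: [0.086, 0.996, 0.0, -0.002]
contact_force: [0.1, 0.2, -1.6]
opening: 0.0275
grip_force: 30.7
```

Emit:
{"api": "arm_command", "payload": {
  "targets": [
    [255, 0, 0, -6, 0, 0, 0],
    [255, 0, 0, -4, 0, 0, 0],
    [255, 0, 0, -2, 0, 0, 0],
    [255, 0, 0, 0, 0, 0, 0]
  ]
}}

```text
clock: 15.7
tcp_pos: [0.57, -0.0231, 0.0196]
eef_rot: [0.086, 0.996, -0.0, 0.0]
contact_force: [0.4, 1.2, -1.4]
opening: 0.0274
grip_force: 30.7
```

Emit:
{"api": "arm_command", "payload": {
  "targets": [
    [255, 0, 0, -2, 0, 0, 0],
    [255, 0, 0, -1, 0, 0, 0],
    [255, 0, 0, 0, 0, 0, 0]
  ]
}}

```text
clock: 16.0
tcp_pos: [0.5699, -0.0231, 0.0163]
eef_rot: [0.086, 0.996, 0.0, -0.0]
contact_force: [-0.6, -0.3, -0.9]
opening: 0.0272
grip_force: 30.7
```

Emit:
{"api": "arm_command", "payload": {
  "targets": [
    [255, 0, 0, -1, 0, 0, 0],
    [255, 0, 0, 0, 0, 0, 0]
  ]
}}

```text
clock: 16.2
tcp_pos: [0.5704, -0.0231, 0.016]
eef_rot: [0.086, 0.996, -0.0, 0.001]
contact_force: [0.3, 0.6, 4.0]
opening: 0.0272
grip_force: 31.3
```

Contact with the floor; release and rise.

Emit:
{"api": "arm_command", "payload": {
  "targets": [
    [150, 0, 0, 0, 0, 0, 0],
    [130, 0, 0, 0, 0, 0, 0],
    [120, 0, 0, 0, 0, 0, 0],
    [120, 0, 0, 0, 0, 0, 0]
  ]
}}

```text
clock: 16.6
tcp_pos: [0.5699, -0.0231, 0.0153]
eef_rot: [0.086, 0.996, 0.0, -0.0]
contact_force: [0.1, 0.4, 1.0]
opening: 0.0455
grip_force: 0.0
```

Emit:
{"api": "arm_command", "payload": {
  "targets": [
    [120, 0, 0, 8, 0, 0, 0],
    [120, 0, 0, 20, 0, 0, 0],
    [120, 0, 0, 40, 0, 0, 0],
    [120, 0, 0, 45, 0, 0, 0],
    [120, 0, 0, 0, 0, 0, 0]
  ]
}}

```text
clock: 17.1
tcp_pos: [0.5727, -0.0236, 0.1349]
eef_rot: [0.086, 0.996, -0.001, 0.006]
contact_force: [0.2, -0.4, -0.0]
opening: 0.0452
grip_force: 0.0
```

Run:
```python
from h import *
o=get_obs();print(o["clock"],o["tcp_pos"],o["eef_rot"],o["opening"],o["grip_force"])
p,w=cloud("wrist"); cv2.imwrite("pics/rel.png",p[:,:,::-1])
m=(w[...,2]>.034)&(w[...,2]<.045)
n,l,s,_=cv2.connectedComponentsWithStats(m.astype(np.uint8))
C=np.array([.766,-.038]);x=np.array([.9866,-.1633]);y=np.array([.1633,.9866])
for k in range(1,n):
    if s[k,4]>800: Q=w[l==k]; r=cv2.minAreaRect((Q[:,:2]*1000).astype(np.float32)); d=np.array(r[0])/1000-C; print(r,np.median(Q[:,2]),d@x,d@y)
```

```text
17.1 [ 0.57266442 -0.02362315  0.13493793] [ 8.61615663e-02  9.96265295e-01 -8.94657172e-04  5.55389399e-03] 0.04521810886081613 0.0
((558.1824951171875, -137.77590942382812), (164.3375701904297, 39.853660583496094), 4.739139556884766) 0.03973191027966612 -0.18873934430847167 -0.13237551078491208
((577.239501953125, -23.202756881713867), (27.860824584960938, 124.29203033447266), 80.0487060546875) 0.03674004219273559 -0.188647497174263 -0.01622562927055359
((652.9157104492188, 83.99362182617188), (103.17235565185547, 3.3467371463775635), 81.60137176513672) 0.039697597292475933 -0.13149051851501473 0.10189224281005858
```

View pics/rel.png

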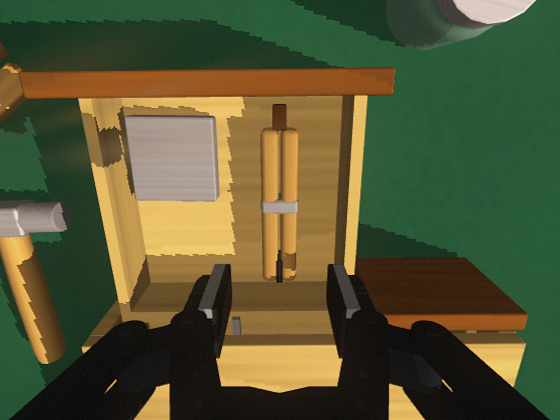

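Clamp lies flat beside the block, the narrow front is at its latched place (right). Now go round to the front and push the wide drawer home.

Emit:
{"api": "arm_command", "payload": {
  "targets": [
    [255, -28, -3, 0, 0, 0, 0],
    [255, -40, -4, 0, 0, 0, 0],
    [255, -40, -4, 0, 0, 0, 0],
    [255, -30, -3, 0, 0, 0, 0],
    [255, 0, 0, 0, 0, 0, 0]
  ]
}}

```text
clock: 17.65
tcp_pos: [0.4287, -0.0366, 0.1276]
eef_rot: [0.087, 0.996, 0.0, -0.002]
contact_force: [0.8, -1.0, 0.4]
opening: -0.0001
grip_force: 0.0
```

Emit:
{"api": "arm_command", "payload": {
  "targets": [
    [255, 0, 0, -30, 0, 0, 0],
    [255, 0, 0, -30, 0, 0, 0],
    [255, 0, 0, -19, 0, 0, 0],
    [255, 0, 0, 0, 0, 0, 0]
  ]
}}

```text
clock: 18.05
tcp_pos: [0.4308, -0.0365, 0.0471]
eef_rot: [0.086, 0.996, 0.001, -0.003]
contact_force: [-0.2, 0.4, -0.0]
opening: -0.0002
grip_force: 0.0
```

Emit:
{"api": "arm_command", "payload": {
  "targets": [
    [255, 10, -1.6, 0, 0, 0, 0],
    [255, 8, -1.3, 0, 0, 0, 0],
    [255, 5, -0.8, 0, 0, 0, 0],
    [255, 5, -0.8, 0, 0, 0, 0],
    [255, 6, -1, 0, 0, 0, 0]
  ]
}}

```text
clock: 18.55
tcp_pos: [0.4661, -0.0425, 0.0496]
eef_rot: [0.086, 0.996, 0.0, -0.0]
contact_force: [-1.6, -0.2, 1.0]
opening: 0.0003
grip_force: 0.9
```

Emit:
{"api": "arm_command", "payload": {
  "targets": [
    [255, 8, -1.3, 0, 0, 0, 0],
    [255, 10, -1.6, 0, 0, 0, 0],
    [255, 12, -2, 0, 0, 0, 0],
    [255, 12, -2, 0, 0, 0, 0],
    [255, 12, -2, 0, 0, 0, 0]
  ]
}}

```text
clock: 19.05
tcp_pos: [0.5209, -0.0515, 0.0494]
eef_rot: [0.086, 0.996, 0.0, -0.0]
contact_force: [-2.4, 0.2, 1.0]
opening: 0.0002
grip_force: 1.0
```

Emit:
{"api": "arm_command", "payload": {
  "targets": [
    [255, 12, -2, 0, 0, 0, 0],
    [255, 12, -2, 0, 0, 0, 0],
    [255, 12, -2, 0, 0, 0, 0],
    [255, 12, -2, 0, 0, 0, 0],
    [255, 10, -1.6, 0, 0, 0, 0]
  ]
}}

```text
clock: 19.55
tcp_pos: [0.5785, -0.061, 0.0492]
eef_rot: [0.086, 0.996, 0.0, -0.001]
contact_force: [-7.9, 1.1, 4.6]
opening: -0.0003
grip_force: 3.4
```

Emit:
{"api": "arm_command", "payload": {
  "targets": [
    [255, 9, -1.5, 0, 0, 0, 0],
    [255, 8, -1.3, 0, 0, 0, 0],
    [255, 6, -1, 0, 0, 0, 0],
    [255, 5, -0.8, 0, 0, 0, 0],
    [255, 4, -0.6, 0, 0, 0, 0]
  ]
}}

```text
clock: 20.05
tcp_pos: [0.6098, -0.0662, 0.0493]
eef_rot: [0.086, 0.996, 0.0, -0.001]
contact_force: [-8.1, 0.7, 5.6]
opening: -0.0001
grip_force: 3.8
```

Emit:
{"api": "arm_command", "payload": {
  "targets": [
    [255, 4, -0.6, 0, 0, 0, 0],
    [255, 3, -0.5, 0, 0, 0, 0],
    [255, 2, -0.3, 0, 0, 0, 0],
    [255, 2, -0.3, 0, 0, 0, 0],
    [255, 0, 0, 0, 0, 0, 0]
  ]
}}

```text
clock: 20.55
tcp_pos: [0.6208, -0.0679, 0.0492]
eef_rot: [0.086, 0.996, 0.0, -0.001]
contact_force: [-6.3, 0.4, 4.4]
opening: -0.0005
grip_force: 3.0
```

Emit:
{"api": "arm_command", "payload": {
  "targets": [
    [255, 2, -0.3, 0, 0, 0, 0],
    [255, 2, -0.3, 0, 0, 0, 0],
    [255, 0, 0, 0, 0, 0, 0]
  ]
}}

```text
clock: 20.85
tcp_pos: [0.6231, -0.0683, 0.0493]
eef_rot: [0.086, 0.996, 0.0, -0.003]
contact_force: [-17.0, 1.5, 10.6]
opening: -0.0001
grip_force: 8.4
```

Emit:
{"api": "arm_command", "payload": {
  "targets": [
    [255, 2, -0.3, 0, 0, 0, 0],
    [255, 2, -0.3, 0, 0, 0, 0],
    [255, 0, 0, 0, 0, 0, 0]
  ]
}}

```text
clock: 21.15
tcp_pos: [0.623, -0.0683, 0.0492]
eef_rot: [0.086, 0.996, 0.0, -0.009]
contact_force: [-43.5, 2.5, 25.7]
opening: 0.0001
grip_force: 21.9
```

Emit:
{"api": "arm_command", "payload": {
  "targets": [
    [255, -10, 1.6, 0, 0, 0, 0],
    [255, -40, 6.6, 0, 0, 0, 0],
    [255, -40, 6.6, 0, 0, 0, 0],
    [255, -40, 6.6, 30, 0, 0, 0],
    [255, -30, 5, 40, 0, 0, 0]
  ]
}}

```text
clock: 21.65
tcp_pos: [0.4671, -0.0422, 0.1183]
eef_rot: [0.086, 0.996, 0.001, -0.002]
contact_force: [1.1, -0.4, 1.9]
opening: 0.0001
grip_force: 0.0
```

Run:
```python
from h import *
o=get_obs();print(o["clock"],o["tcp_pos"])
C=np.array([.766,-.038]);x=np.array([.9866,-.1633]);y=np.array([.1633,.9866])
q=lambda a:np.percentile(a,[2,50,98]).round(4)
for n in("scene","top","wrist"):
    p,w=cloud(n);cv2.imwrite(f"pics/end_{n}.png",p[:,:,::-1]);P=w[~np.isnan(w[...,2])]; X=(P[:,:2]-C)@x;Y=(P[:,:2]-C)@y;Z=P[:,2]
    for a,b in((-.15,.04),(.055,.15)):
        s=(abs(Z-.086)<.004)&(X<-.116)&(X>-.31)&(Y>a)&(Y<b)
        print(n,s.sum(),q(X[s]) if s.sum() else None)
```

```text
21.65 [ 0.46711915 -0.04222512  0.11832551]
scene 633 [-0.133  -0.1253 -0.1189]
scene 279 [-0.3086 -0.1257 -0.1193]
top 697 [-0.1331 -0.1264 -0.1192]
top 356 [-0.1335 -0.1266 -0.1198]
wrist 0 None
wrist 51 [-0.3099 -0.3093 -0.3079]
```

View pics/end_scene.png

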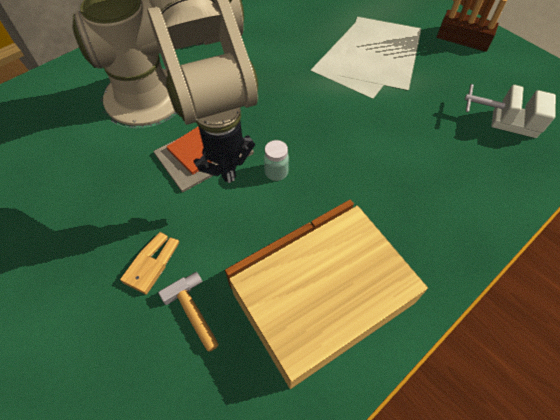

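Both fronts sit flush at the latched position (front line from (228,270) to (355,205)), and the jar, hammer and pin are where they were.

```bash
python3 -c "
from workcell import close_job
print(close_job())"
```

```text
the job is handed in; nothing more can be done
None
```

I put the ring clamp away in the wide drawer and handed the job in: before closing it lay flat beside the block, both drawers now look latched shut, and the jar, hammer and bench pin look unmoved; the judging result was not shown.

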